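Load the screw lift and run it up to its stop

TASK

Take the aluminium slide carrier out of its grey rest and lay it fully down in the nest on the small lift table; its rest hides its long sides and the nest hides its ends, so it has to be set down on the way and taken again the other way round. Once it lies in the nest and is let go, crank the lift's handwheel clockwise (seen from above) until you feel the upper stop, then back it off a quarter turn so that the screw does not jam, and let go. Leave the cups, the dish and the bottles where they stand.

Things in the scene. Friction and masses are not known exactly. Their poses are not given: they have to be found in the camera images.
- carrier_mid (a point): centre (half-way up) of the slide carrier: a loose aluminium bar 56 long (its x axis) x 24 wide (y) x 20 high (z) mm, about 0.14 kg, a glass slide clipped flat on top (1.5 mm proud). It starts in the rest, lengthwise in the channel, its ends 3 mm beyond the cheeks: there it can be gripped only by its ends.
- rest_mid (a point): centre of the channel floor of the grey plastic rest, 4 mm above the bench. The rest is fixed; its channel runs along its x axis, 28 mm wide, open at both ends; the cheeks beside it are 50 mm long, 16 mm thick, as high as the carrier (tops 24 mm above the bench).
- nest (a point): centre of the nest's floor = top of the lift's table (76 in x, 84 in y, mm), 45 to 52 mm above the bench at the start; rises 8 mm a turn. The carrier lies in it along the nest's y axis, either way round, between two end lugs 62 mm apart, 52 wide, 20 high, and four corner posts 8 high, 30 apart in x, reaching 6 mm in from the lugs; its long sides stay open in the middle.
- wheel_axis (a point): point on the handwheel's upright axis at mid-rim height, 84 mm above the bench, with the lift's axes. Rim 80 mm across bar centres, bar 12 mm thick; hub top 6 mm above this point. The lift (grey base 120 x 290 x 10 mm, fixed to the bench) has the wheel at its -y end over a gearbox 80 mm square and 66 mm high, 170 mm from the nest.
- knob (a point): middle (half-way up) of the black crank knob: an upright sleeve 19 mm in diameter, 46 mm high, free from above, that spins freely on its pin, 40 mm out from the wheel's axis and 33 mm above mid-rim; hold it from above and carry it round in a level circle.
- handwheel (a joint): turn of the handwheel in rad, growing clockwise seen from above (the table rises). About 0.06 N m of friction (1.5 N at the knob); it stays where it is left. It starts 1.5 to 2.2 turns short of a hard upper stop; find the stop by feel.
- sample_cup: sample cup with a screw lid, 60 mm across, 62 mm high, origin under its centre; leave it alone
- dish: low round culture dish, 59 mm across, 16 mm high, origin under its centre; leave it alone
- oil: small bottle with a black cap, 29 mm across, 59 mm high, origin under its centre; leave it alone

How it is judged:
On the way, in this order (a step that is already met when the one before it is completed fails the run):
1. the carrier lies fully down in the nest and is let go, before the lift is run up (horizontal distance between carrier_mid and nest below 0.006 m and z of carrier_mid in the frame of nest between 0.007 and 0.0125 m and angle between the x axis of carrier_mid and the y axis of nest, either way round below 0.2 rad and contact force between the fingers and carrier below 0.2 N), for 0.2 s.
2. the handwheel has been cranked up to its stop (value of joint handwheel above 17.92 rad), for 0.1 s.
At the end, for the whole second after the job is handed in: The handwheel stands at rest a quarter turn (90 degrees, give or take 23) back from its upper stop, and the carrier lies fully down in the nest: flat on its floor within 2.5 mm, within 6 mm of its centre, its long axis within 0.2 rad of the nest's (value of joint handwheel between 16.03 and 16.83 rad and velocity of joint handwheel between -0.05 and 0.05 rad/s and horizontal distance between carrier_mid and nest below 0.006 m and z of carrier_mid in the frame of nest between 0.007 and 0.0125 m and angle between the x axis of carrier_mid and the y axis of nest, either way round below 0.2 rad); the robot touches nothing.
It fails at once if the sample cup, the dish or the oil bottle is moved by more than 30 mm (distance of any of sample_cup, dish, oil from where it was at the start of the episode above 0.03 m).
It also fails if it takes over 72 s, if anything falls off the work surface, if the arm or the gripper's body presses on something with over 40 N, if the wrist force passes 120 N, or if a joint passes its speed limit or range.

ROBOT

A 7-joint arm with a two-finger parallel gripper is mounted at the origin on a cart in front of the work surface, level with it; the furniture and walls round the work are solid. World frame = base frame: x ahead of the robot, y to its left, z up, the work surface at z = 0. Lengths are in m, angles in rad, forces in N, time in s.
With the tool pointing down it reaches from about 0.425 to 0.95 m from the base axis. Payload 4.7 kg.
Tool frame: the origin (TCP) lies between the finger pads; the fingertips stand 25 mm ahead of it and the grasp point (between the pads) lies 6 mm ahead of it (bot.tip_extent is the distance from the TCP to the fingertips, in m); z points along the fingers, y is the line along which they close (so a half turn about z gives the same grasp; the last joint's range is limited). The gripper opens to 87 mm and grips with 3 to 60 N. Pads are 19 mm wide; open, the fingers measure 117 mm over their backs; the gripper's body (75 mm by 190 mm) begins 51 mm behind the grasp point.
Start: joints at [1.224, 0.469, -0.049, 1.532, 0.024, 1.141, -0.082], TCP at [0.211, -0.641, 0.248] pointing down, gripper open.
Joint ranges: [-2.59, 2.59], [-0.33, 1.99], [-1.39, 1.29], [0.1, 2.45], [-1.04, 4.18], [0.21, 1.99], [-2.66, 2.66]. Speed limits (rad/s): [2.57, 2.57, 3.14, 3.14, 3.14, 3.14, 3.14].

INTERFACE

Orientations are given as a unit quaternion [x, y, z, w].
In Python, from workcell import bot gives the robot as it stands. The module is installed in compiled form; this text tells all that it offers.
- The arm moves only by the shell command python3 -m creep 'ROWS' [OPENING] [FORCE]. ROWS is JSON, a list of rows, each a list of 2 entries, a list of its own where there are three numbers: the shift along the tool's x, y, z in units of 0.3 m (1.0 is 0.3 m), then the turn, a rotation vector about the tool's x, y, z in units of 120 degrees (1.0 is 120 degrees). In form: [[[dx, dy, dz], [rx, ry, rz]], ...]. A call has 1 to 12 rows; each row is the pose to reach, as a shift and turn from the pose commanded when the call began, along the tool's axes at that moment; what a row does not reach only later rows make up. A row lasts 1/12 s, in which the tool goes at most 41.7 mm and 7.16 degrees, less where a joint would pass 70% of its speed; a pose out of reach is approached as far as the arm can. A call with a number of a shift or a turn outside -1 to 1 is refused whole. A call with a gripper value outside its range is refused whole. OPENING is the closure, from 0 (fully open) to 1 (shut), set as the call begins (- or left out, the last holds). The fingers move at their own pace and stop on an object; FORCE is the grip in N (left out, the last holds). Time passes only in rows, so rows that repeat a pose let the fingers close. It gives the time, the measured TCP pose, the force, the opening and the grip force at its end, in the units of the state.
- bot.sense(): the state, without advancing time (a new reading comes with each control period).
- bot.read_camera(name): name is "side" or "top" or "wrist"; returns (picture, depth): 400x640x3 uint8, red, green, blue; 400x640 float32, m along the optical axis (not along the pixel's ray), 0 where there is no reading.
- bot.camera_model(name): a dict with "fx", "fy", "cx", "cy" (pixels), "position" and "rotation" of the camera in the world; the wrist camera has in their place "T_tool_cam" (4x4, takes a point from camera to tool coordinates, whose origin is the TCP and whose axes are the flange's). Camera axes: x right, y down, z forward; pixel columns grow to the right and rows downward; lengths in m; the calibration is good to about 2 mm. A picture is of the moment at which its call begins: read the wrist's pose just before it. camera_model takes no time and is no camera call.
- bot.finish_job(): hands the job in; it is judged then, once.
The state is a dict: "clock": time; "joint_pos": joint angles; "dq": joint speeds; "joint_efforts": joint torques, N m; "ee_pos": TCP position; "ee_rot": TCP orientation; "force": force on the tool from outside, world axes, zero at the start; "ft_torque": the same for the moment, N m; "width": opening from 0.0 (shut) to 1.0 (fully open); "finger_force": force on a finger pad.
Only numpy, scipy, OpenCV 4.12 (cv2) and the standard library are available. Lean on these libraries where they do the work, as an engineer would, in place of code of your own. Each camera call takes 0.05 s, during which the arm holds its last target. There are 200 camera calls.

## Working session

There is one attempt and no reset: what is moved stays moved. The work goes in short steps, Python scripts to look and compute and a shell command to move; the robot and the scene stay as the last step left them, time stands still between calls to the robot, and variables do not carry over. Pictures are saved under pics/ and viewed, at most 10 in all, crops included, and the job is handed in when it is done.

```bash
mkdir -p pics; cat > h.py <<'E'
import numpy as np, cv2
from workcell import bot
from scipy.spatial.transform import Rotation as R
def cam(n):
    m=bot.camera_model(n); s=bot.sense()
    im,d=bot.read_camera(n)
    if 'position' in m:
        p=np.array(m['position']); r=np.array(m['rotation'])
        r=r if r.shape==(3,3) else R.from_quat(r).as_matrix()
    else:
        T=np.array(m['T_tool_cam']); Rt=R.from_quat(s['ee_rot']).as_matrix()
        p=np.array(s['ee_pos'])+Rt@T[:3,3]; r=Rt@T[:3,:3]
    return im,d,m,p,r
def cloud(d,m,p,r):
    v,u=np.mgrid[:d.shape[0],:d.shape[1]]
    c=np.stack([(u-m['cx'])/m['fx']*d,(v-m['cy'])/m['fy']*d,d],-1)
    return c@r.T+p
E
python3 - <<'E'
from h import *
s=bot.sense();print(s['ee_pos'],s['ee_rot'],s['force'],s['clock'],bot.tip_extent)
for n in ['top','side']:
    im,d,m,p,r=cam(n); print(n,m,p)
    np.savez(f'{n}.npz',im=im,d=d,p=p,r=r,k=[m['fx'],m['fy'],m['cx'],m['cy']])
    cv2.imwrite(f'pics/{n}.png',im[:,:,::-1])
E
```

```text
[ 0.21073884 -0.64068427  0.24647406] [ 9.87402441e-01  1.58225957e-01 -1.97187598e-04 -9.62322408e-04] [ 0.20146765 -0.20395188  0.05596851] 0.0 0.025
top {'fx': 382.8853104483105, 'fy': 382.8853104483105, 'cx': 321.23806861996457, 'cy': 203.20361354927925, 'position': array([ 0.48570511, -0.04922797,  1.17360563]), 'rotation': array([ 0.71657883, -0.69518636,  0.04950882, -0.02792108])} [ 0.48570511 -0.04922797  1.17360563]
side {'fx': 410.1996047098176, 'fy': 410.1996047098176, 'cx': 322.6404708380249, 'cy': 203.6556432860578, 'position': array([0.56916909, 1.13975459, 0.81702923]), 'rotation': array([-0.00145144,  0.86794471, -0.4966358 ,  0.00477045])} [0.56916909 1.13975459 0.81702923]
```

View pics/top.png

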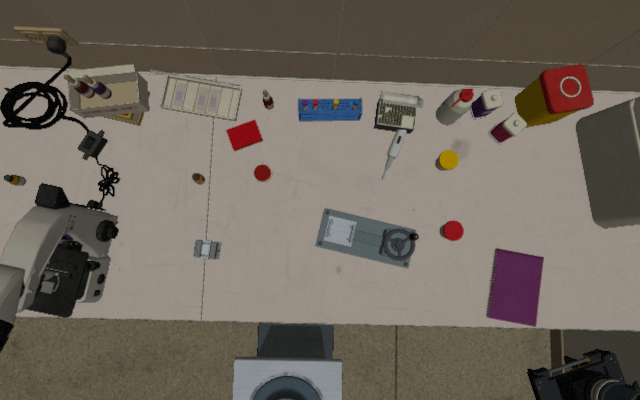

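View pics/side.png

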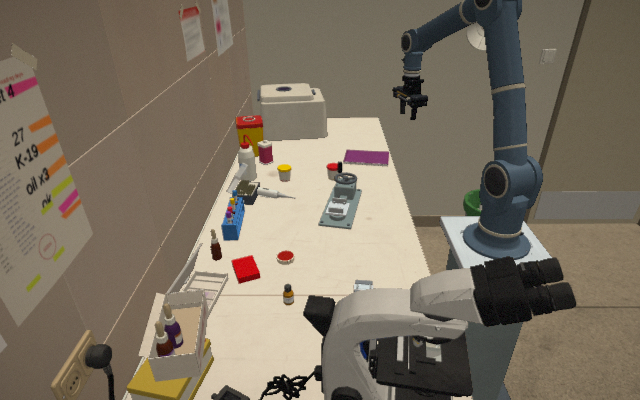

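The top view shows the rest at (207,249), lift nest at (341,231), wheel at (399,243), knob at (415,236); cup red at (453,230), dish at (262,173), oil at (198,178). The side view shows the lift at (340,205), with the rest mostly hidden by the microscope.

```bash
python3 - <<'E'
from h import *
z=np.load('top.npz');k=z['k'];m=dict(fx=k[0],fy=k[1],cx=k[2],cy=k[3])
P=cloud(z['d'],m,z['p'],z['r'])
def ray(u,v,h):
    c=z['r']@np.array([(u-k[2])/k[0],(v-k[3])/k[1],1]);t=(h-z['p'][2])/c[2];return z['p']+t*c
for n,u,v,h in [('rest',207.5,249.5,.024),('nest',341,231,.05),('wheel',399,243,.084),('knob',415,236,.14),('cup',453,230,.062),('dish',262,173,.016),('oil',198,178,.059),('base1',321,209,.01),('base2',418,223,.01),('base3',411,268,.01),('base4',316,250,.01)]:
    print(n,ray(u,v,h).round(3),P[int(v),int(u)].round(3))
# tall things near
lab=P[:,:,2]
for a in [(195,220,235,265)]:
    u0,u1,v0,v1=a; print((lab[v0:v1:2,u0:u1:2]*1000).astype(int))
m=bot.camera_model('wrist');print(m)
E
```

```text
rest [0.464 0.25  0.024] [0.466 0.251 0.023]
nest [ 0.53  -0.142  0.05 ] [ 0.53  -0.142  0.052]
wheel [ 0.499 -0.306  0.084] [ 0.499 -0.304  0.092]
knob [ 0.519 -0.336  0.14 ] [ 0.519 -0.336  0.141]
cup [ 0.542 -0.47   0.062] [ 0.542 -0.47   0.063]
dish [0.701 0.101 0.016] [0.701 0.101 0.016]
oil [0.671 0.28  0.059] [0.673 0.283 0.052]
base1 [ 0.596 -0.083  0.01 ] [ 0.597 -0.083  0.002]
base2 [ 0.563 -0.381  0.01 ] [ 0.563 -0.384  0.001]
base3 [ 0.426 -0.36   0.01 ] [ 0.426 -0.361  0.006]
base4 [ 0.472 -0.071  0.01 ] [ 0.472 -0.071  0.003]
[[   0    0    4    2    4   -2    0    2    1    0    3    0    1]
 [   0    1    2    0    3    4    3    0    0    3   -2    0    0]
 [  -1    1    0    0    3    1    1    0    3    1    3 1173    0]
 [   3   22   24   27   26   25   25   26   18    1    0 1173    0]
 [   1   26   22   25   29   32   27   25   15   21   24   16    3]
 [   2   24   26   21   27   28   25   23   24   23   26   15    2]
 [  10   26   27   17   25   26   26   22   22   25   27   12    7]
 [   4   23   24   15   26   29   23   21   25   26   26    7    7]
 [  28   2
[... 225 characters left out ...]
   28   20   27   26   16    6    0]
 [   6    0   -1   -1    4    1   27   -1    1    0    1   -3    0]
 [   0    0    0    0    0    3    2    0   -2   -1    0    0   -1]
 [  -2    0    0    3   -1    0    1    4    0    0    1    1   -1]]
{'fx': 315.47514679062846, 'fy': 315.47514679062846, 'cx': 311.279463258461, 'cy': 191.90138221906588, 'T_tool_cam': array([[-8.23004399e-05, -9.63635527e-01, -2.67220068e-01,
         7.26546288e-02],
       [ 9.99999978e-01, -2.83106623e-05, -2.05895008e-04,
        -9.90330866e-04],
       [ 1.90842568e-04, -2.67220079e-01,  9.63635508e-01,
        -1.35739980e-01],
       [ 0.00000000e+00,  0.00000000e+00,  0.00000000e+00,
         1.00000000e+00]])}
```

```bash
cat > plan.py <<'E'
# usage: plan.py 'x y z yawdeg' ... : row for each world target from the measured pose (tool down)
import sys
from h import *
s=bot.sense(); p=np.array(s['ee_pos']); r=R.from_quat(s['ee_rot'])
x=r.as_matrix()[:,0]; print('t',round(s['clock'],2),'pose',p.round(4),'yaw',np.degrees(np.arctan2(x[1],x[0])).round(2),'F',np.round(s['force'],1),'w',round(s['width'],3),'ff',np.round(s['finger_force'],1),'j',np.round(s['joint_pos'],2))
for a in sys.argv[1:]:
    a=[float(v) for v in a.split()]
    t=R.from_euler('z',a[3],degrees=True)*R.from_quat([1,0,0,0])
    print(a,(r.inv().apply(np.array(a[:3])-p)/.3).round(4).tolist(),((r.inv()*t).as_rotvec(degrees=True)/120).round(4).tolist())
E
python3 plan.py '.4 -.43 .28 50' '.47 -.3 .28 60'
```

```text
t 0.1 pose [ 0.2108 -0.6407  0.2466] yaw 18.21 F [-0.6 -0.7 -0.7] w 0.997 ff 0.0 j [ 1.22  0.47 -0.05  1.53  0.02  1.14 -0.08]
[0.4, -0.43, 0.28, 50.0] [0.8187, -0.4704, -0.1106] [-0.0008, -0.0002, -0.2649]
[0.47, -0.3, 0.28, 60.0] [1.1757, -0.8091, -0.11] [-0.0008, -0.0003, -0.3483]
```

```bash
python3 -m creep '[[[0.82,-0.47,-0.11],[0,0,-0.27]],[[0.82,-0.47,-0.11],[0,0,-0.27]],[[0.82,-0.47,-0.11],[0,0,-0.27]],[[0.82,-0.47,-0.11],[0,0,-0.27]],[[0.82,-0.47,-0.11],[0,0,-0.27]],[[0.82,-0.47,-0.11],[0,0,-0.27]],[[0.82,-0.47,-0.11],[0,0,-0.27]],[[0.82,-0.47,-0.11],[0,0,-0.27]]]'; python3 plan.py '.48 -.2 .26 75' '.49 -.14 .26 80'
```

```text
clock: 0.77
ee_pos: [0.4076, -0.4226, 0.2816]
ee_rot: [0.901, 0.434, 0.003, -0.0]
force: [1.5, 0.9, -0.2]
width: 1.002
finger_force: 0.0
t 0.77 pose [ 0.4076 -0.4226  0.2816] yaw 51.38 F [ 1.5  0.9 -0.2] w 1.002 ff 0.0 j [ 0.95  0.31 -0.28  1.7   0.09  1.14 -0.02]
[0.48, -0.2, 0.26, 75.0] [0.7299, -0.2748, 0.0756] [0.0014, -0.0024, -0.1968]
[0.49, -0.14, 0.26, 80.0] [0.9069, -0.3736, 0.0764] [0.0016, -0.0023, -0.2385]
```

```bash
python3 -m creep '[[[0.9,-0.37,0.08],[0,0,-0.24]],[[0.9,-0.37,0.08],[0,0,-0.24]],[[0.9,-0.37,0.08],[0,0,-0.24]],[[0.9,-0.37,0.08],[0,0,-0.24]],[[0.9,-0.37,0.08],[0,0,-0.24]],[[0.9,-0.37,0.08],[0,0,-0.24]],[[0.9,-0.37,0.08],[0,0,-0.24]],[[0.9,-0.37,0.08],[0,0,-0.24]],[[0.9,-0.37,0.08],[0,0,-0.24]],[[0.9,-0.37,0.08],[0,0,-0.24]]]'; python3 - <<'E'
from h import *
im,d,m,p,r=cam('wrist')
np.savez('w1.npz',im=im,d=d,p=p,r=r,k=[m['fx'],m['fy'],m['cx'],m['cy']]);cv2.imwrite('pics/w1.png',im[:,:,::-1])
E
python3 plan.py '.49 .14 .23 90'  '.47 .25 .17 90'
```

```text
clock: 1.6
ee_pos: [0.4858, -0.152, 0.2563]
ee_rot: [0.769, 0.639, -0.0, -0.0]
force: [-0.8, -0.4, 0.3]
width: 1.001
finger_force: 0.0
t 1.65 pose [ 0.4857 -0.1528  0.2563] yaw 79.29 F [-0.2  0.1 -0.1] w 1.0 ff 0.0 j [ 0.66  0.23 -0.51  1.89  0.13  1.06 -0.09]
[0.49, 0.14, 0.23, 90.0] [0.9618, -0.1671, 0.087] [-0.0003, 0.0003, -0.0892]
[0.47, 0.25, 0.17, 90.0] [1.3099, -0.3006, 0.2868] [-0.0003, 0.0003, -0.0892]
```

View pics/w1.png

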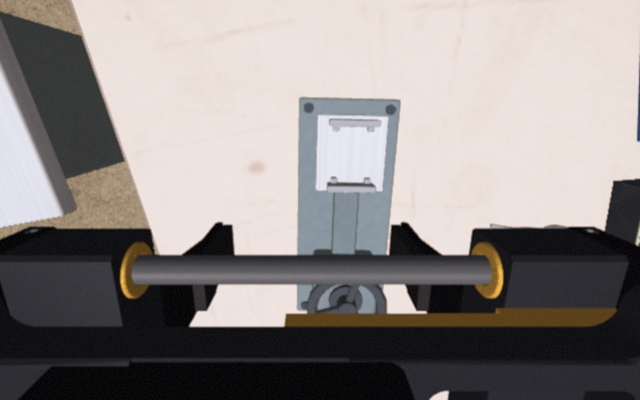

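The wrist view shows the lift's white table at cols 316–386, rows 113–191, lugs at (355,123) and (352,187), wheel at (346,300) partly hidden by the gripper.

```bash
python3 -m creep '[[[0.96,-0.17,0.09],[0,0,-0.09]],[[0.96,-0.17,0.09],[0,0,-0.09]],[[0.96,-0.17,0.09],[0,0,-0.09]],[[0.96,-0.17,0.09],[0,0,-0.09]],[[0.96,-0.17,0.09],[0,0,-0.09]],[[0.96,-0.17,0.09],[0,0,-0.09]],[[0.96,-0.17,0.09],[0,0,-0.09]],[[0.96,-0.17,0.09],[0,0,-0.09]]]'; 
python3 - <<'E'
from h import *
z=np.load('w1.npz');k=z['k'];m=dict(fx=k[0],fy=k[1],cx=k[2],cy=k[3]);im=z['im']
P=cloud(z['d'],m,z['p'],z['r'])
def ray(u,v,h):
    c=z['r']@np.array([(u-k[2])/k[0],(v-k[3])/k[1],1]);t=(h-z['p'][2])/c[2];return z['p']+t*c
sub=P[140:175,325:378].reshape(-1,3); h=np.median(sub[:,2]); print('table z',h, im[155,350],im[155,305],im[123,355])
hsv=cv2.cvtColor(im,cv2.COLOR_RGB2HSV)
mk=np.zeros(im.shape[:2],np.uint8); mk[108:196,308:395]=(im[108:196,308:395,2]>im[155,350,2]-28)
mk=cv2.morphologyEx(mk,cv2.MORPH_CLOSE,np.ones((13,13)))
c=max(cv2.findContours(mk,0,1)[0],key=cv2.contourArea)
w=np.array([ray(*q[0],h) for q in c])
print(cv2.boundingRect(c),cv2.minAreaRect((w[:,:2]*1000).astype(np.float32)))
# lugs: points well above the table
s=P[105:200,300:395].reshape(-1,3); L=s[(s[:,2]>h+.013)&(s[:,2]<h+.03)]
print(len(L)); 
for g in (L[L[:,1]>-.145],L[L[:,1]<-.145]): print(len(g),cv2.minAreaRect((g[:,:2]*1000).astype(np.float32)),np.median(g,0))
E
python3 plan.py '.47 .21 .18 90'
```

```text
clock: 2.32
ee_pos: [0.4881, 0.1483, 0.2297]
ee_rot: [0.703, 0.711, 0.002, -0.002]
force: [0.5, 1.5, 1.2]
width: 1.001
finger_force: 0.0
table z 0.04742975328621979 [226 227 236] [138 149 159] [184 185 198]
(316, 115, 79, 81) ((537.8305053710938, -142.6007080078125), (86.68168640136719, 88.98167419433594), 78.16436004638672)
731
370 ((538.9403686523438, -104.80980682373047), (6.930117607116699, 51.48713684082031), 78.759521484375) [ 0.53943164 -0.10443964  0.0672422 ]
361 ((524.35498046875, -171.85433959960938), (7.162434101104736, 51.28581237792969), 78.52462768554688) [ 0.52319623 -0.17134419  0.06716321]
t 2.32 pose [0.4881 0.1483 0.2297] yaw 90.7 F [0.5 1.5 1.2] w 1.001 ff 0.0 j [ 0.21  0.29 -0.7   1.91  0.21  1.01 -0.57]
[0.47, 0.21, 0.18, 90.0] [0.2055, -0.0579, 0.1667] [0.0002, -0.0025, 0.0059]
```

```bash
python3 -m creep '[[[0.2,-0.06,0.17],[0,0,0]],[[0.2,-0.06,0.17],[0,0,0]],[[0.2,-0.06,0.17],[0,0,0]],[[0.2,-0.06,0.17],[0,0,0]],[[0.2,-0.06,0.17],[0,0,0]]]'; python3 - <<'E'
from h import *
im,d,m,p,r=cam('wrist')
np.savez('w2.npz',im=im,d=d,p=p,r=r,k=[m['fx'],m['fy'],m['cx'],m['cy']]);cv2.imwrite('pics/w2.png',im[:,:,::-1])
E
```

```text
clock: 2.73
ee_pos: [0.4718, 0.1993, 0.1785]
ee_rot: [0.707, 0.707, -0.0, 0.0]
force: [1.5, -0.6, -0.3]
width: 0.999
finger_force: 0.0
```

View pics/w2.png

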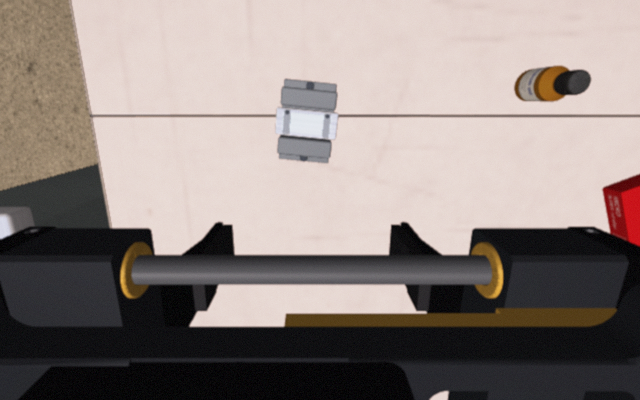

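The rest is at (307,122) with the bright carrier across its middle, cols 276–338; the oil bottle is at (555,83).

```bash
python3 - <<'E'
from h import *
z=np.load('w2.npz');k=z['k'];m=dict(fx=k[0],fy=k[1],cx=k[2],cy=k[3]);im=z['im']
P=cloud(z['d'],m,z['p'],z['r'])
def ray(u,v,h):
    c=z['r']@np.array([(u-k[2])/k[0],(v-k[3])/k[1],1]);t=(h-z['p'][2])/c[2];return z['p']+t*c
print(z['p'],np.median(P[118:128,295:320,2]),np.median(P[85:100,290:330,2]),im[124,307],im[95,310],im[70,310])
S=slice(72,168),slice(268,346)
b=im[S].astype(int)
def rect(mk,h,n):
    M=np.zeros(im.shape[:2],np.uint8);M[S]=mk
    M=cv2.morphologyEx(M,cv2.MORPH_CLOSE,np.ones((9,9)));M=cv2.morphologyEx(M,cv2.MORPH_OPEN,np.ones((5,5)))
    c=max(cv2.findContours(M,0,1)[0],key=cv2.contourArea)
    w=np.array([ray(*q[0],h) for q in c]);print(n,cv2.boundingRect(c),cv2.minAreaRect((w[:,:2]*1000).astype(np.float32)))
rect(b[:,:,2]-b[:,:,0]>3,.024,'blueish'); rect((b[:,:,2]-b[:,:,0]>3)&(b[:,:,2]>190),.024,'carrier')
rect(P[S][:,:,2]>.014,.024,'high')
q=P[S][(P[S][:,:,2]>.014)];print(len(q),cv2.minAreaRect((q[:,:2]*1000).astype(np.float32)))
E
python3 plan.py
```

```text
[0.47117786 0.2731925  0.31421251] 0.023340212287979334 0.022057129538147868 [230 234 239] [142 144 150] [229 213 209]
blueish (276, 80, 61, 82) ((466.46746826171875, 257.69500732421875), (68.94816589355469, 53.99983215332031), 84.04832458496094)
carrier (276, 109, 61, 30) ((466.35595703125, 256.63299560546875), (22.550537109375, 54.02284240722656), 84.5191879272461)
high (275, 82, 64, 76) ((466.8193664550781, 259.6050109863281), (66.03870391845703, 56.63555908203125), 88.28999328613281)
3683 ((466.4971618652344, 256.98175048828125), (59.94124984741211, 56.0394287109375), 84.52159118652344)
t 2.78 pose [0.4722 0.1991 0.1789] yaw 90.0 F [ 0.5 -0.6  0.7] w 1.002 ff 0.0 j [ 0.08  0.36 -0.69  1.96  0.29  0.92 -0.75]
```

```bash
python3 - <<'E'
from h import *
z=np.load('top.npz');k=z['k'];im=z['im'].astype(int);m=dict(fx=k[0],fy=k[1],cx=k[2],cy=k[3])
P=cloud(z['d'],m,z['p'],z['r'])
S=slice(230,270),slice(188,228); q=P[S][(P[S][:,:,2]>.014)&(P[S][:,:,2]<.04)];print(len(q),np.median(q,0),cv2.minAreaRect((q[:,:2]*1000).astype(np.float32)))
S=slice(195,265),slice(312,375); q=P[S][(P[S][:,:,2]>.036)&(P[S][:,:,2]<.09)];print(len(q),np.median(q,0),q.mean(0))
E
python3 plan.py '.4665 .255 .10 84.5' '.4665 .255 .06 84.5' '.4665 .255 .031 84.5'
```

```text
379 [0.46542665 0.25437311 0.02505209] ((465.4352111816406, 256.1128845214844), (61.869590759277344, 55.415435791015625), 83.868896484375)
737 [ 0.52957459 -0.1391064   0.05048282] [ 0.5296966  -0.13879209  0.05267434]
t 2.78 pose [0.4722 0.1991 0.1789] yaw 90.0 F [ 0.5 -0.6  0.7] w 1.002 ff 0.0 j [ 0.08  0.36 -0.69  1.96  0.29  0.92 -0.75]
[0.4665, 0.255, 0.1, 84.5] [0.1865, -0.0193, 0.263] [0.0005, 0.0003, 0.0458]
[0.4665, 0.255, 0.06, 84.5] [0.1866, -0.0195, 0.3963] [0.0005, 0.0003, 0.0458]
[0.4665, 0.255, 0.031, 84.5] [0.1866, -0.0196, 0.493] [0.0005, 0.0003, 0.0458]
```

Both views agree on (0.466, 0.256). Descend and grip by the ends.

```bash
python3 -m creep '[[[0.187,-0.02,0.2],[0,0,0.046]],[[0.187,-0.02,0.27],[0,0,0.046]],[[0.187,-0.02,0.32],[0,0,0.046]],[[0.187,-0.02,0.37],[0,0,0.046]],[[0.187,-0.02,0.42],[0,0,0.046]],[[0.187,-0.02,0.45],[0,0,0.046]],[[0.187,-0.02,0.475],[0,0,0.046]],[[0.187,-0.02,0.492],[0,0,0.046]],[[0.187,-0.02,0.492],[0,0,0.046]],[[0.187,-0.02,0.492],[0,0,0.046]]]' 0; python3 plan.py '.4665 .255 .031 84.5'
```

```text
clock: 3.62
ee_pos: [0.4652, 0.257, 0.0315]
ee_rot: [0.739, 0.673, 0.001, 0.0]
force: [-0.1, 0.4, 0.2]
width: 1.001
finger_force: 0.0
t 3.62 pose [0.4652 0.257  0.0315] yaw 84.64 F [-0.1  0.4  0.2] w 1.001 ff 0.0 j [-0.17  0.59 -0.54  2.02  0.49  0.65 -1.13]
[0.4665, 0.255, 0.031, 84.5] [-0.0062, 0.0049, 0.0017] [0.0005, -0.0002, 0.0011]
```

```bash
python3 -m creep '[[[0,0,0],[0,0,0]],[[0,0,0],[0,0,0]],[[0,0,0],[0,0,0]],[[0,0,0],[0,0,0]],[[0,0,0],[0,0,0]],[[0,0,0],[0,0,0]],[[0,0,0],[0,0,0]],[[0,0,0],[0,0,0]]]' 1 25; python3 plan.py
```

```text
clock: 4.28
ee_pos: [0.4649, 0.2573, 0.0311]
ee_rot: [0.739, 0.674, 0.0, 0.0]
force: [0.8, -0.8, 1.6]
width: 0.645
finger_force: 25.0
t 4.28 pose [0.4649 0.2573 0.0311] yaw 84.69 F [ 0.8 -0.8  1.6] w 0.645 ff 25.0 j [-0.17  0.59 -0.54  2.02  0.49  0.65 -1.13]
```

```bash
python3 plan.py '.465 .257 .08 84.5' '.52 .06 .08 40' '.52 .06 .027 40'
```

```text
t 4.28 pose [0.4649 0.2573 0.0311] yaw 84.69 F [ 0.8 -0.8  1.6] w 0.645 ff 25.0 j [-0.17  0.59 -0.54  2.02  0.49  0.65 -1.13]
[0.465, 0.257, 0.08, 84.5] [-0.0008, 0.0006, -0.1628] [0.0003, -0.0001, 0.0016]
[0.52, 0.06, 0.08, 40.0] [-0.6377, 0.2439, -0.1628] [0.0003, -0.0002, 0.3724]
[0.52, 0.06, 0.027, 40.0] [-0.6377, 0.2438, 0.0139] [0.0003, -0.0002, 0.3724]
```

```bash
python3 -m creep '[[[0,0,-0.05],[0,0,0]],[[0,0,-0.1],[0,0,0]],[[0,0,-0.163],[0,0,0]],[[-0.1,0.04,-0.163],[0,0,0.06]],[[-0.21,0.08,-0.163],[0,0,0.12]],[[-0.32,0.12,-0.163],[0,0,0.18]],[[-0.43,0.165,-0.163],[0,0,0.24]],[[-0.54,0.2,-0.163],[0,0,0.3]],[[-0.638,0.244,-0.163],[0,0,0.36]],[[-0.638,0.244,-0.163],[0,0,0.372]],[[-0.638,0.244,-0.163],[0,0,0.372]]]'; python3 plan.py '.52 .06 .04 40' '.52 .06 .0272 40'
```

```text
clock: 5.2
ee_pos: [0.5197, 0.0575, 0.0795]
ee_rot: [0.94, 0.34, -0.001, 0.0]
force: [0.2, 1.8, -1.2]
width: 0.64
finger_force: 25.0
t 5.2 pose [0.5197 0.0575 0.0795] yaw 39.78 F [ 0.2  1.8 -1.2] w 0.64 ff 25.0 j [ 0.11  0.47 -0.38  2.03  0.27  0.69 -1.32]
[0.52, 0.06, 0.04, 40.0] [0.0062, -0.0059, 0.1315] [0.0002, 0.0006, -0.0019]
[0.52, 0.06, 0.0272, 40.0] [0.0062, -0.0059, 0.1742] [0.0002, 0.0006, -0.0019]
```

Lower to the bench, watching force.

```bash
python3 -m creep '[[[0,0,0.06],[0,0,0]],[[0,0,0.11],[0,0,0]],[[0,0,0.14],[0,0,0]],[[0,0,0.155],[0,0,0]],[[0,0,0.162],[0,0,0]],[[0,0,0.168],[0,0,0]],[[0,0,0.172],[0,0,0]],[[0,0,0.174],[0,0,0]],[[0,0,0.174],[0,0,0]]]'; python3 plan.py
```

```text
clock: 5.95
ee_pos: [0.52, 0.0599, 0.028]
ee_rot: [0.94, 0.342, 0.0, 0.0]
force: [0.1, -0.2, -2.2]
width: 0.644
finger_force: 25.0
t 5.95 pose [0.52   0.0599 0.028 ] yaw 40.06 F [ 0.1 -0.2 -2.2] w 0.644 ff 25.0 j [ 0.07  0.55 -0.34  2.05  0.33  0.59 -1.37]
```

```bash
python3 -m creep '[[[0,0,0.002],[0,0,0]],[[0,0,0.005],[0,0,0]],[[0,0,0.005],[0,0,0]]]'; python3 -m creep '[[[0,0,0],[0,0,0]],[[0,0,0],[0,0,0]],[[0,0,0],[0,0,0]],[[0,0,0],[0,0,0]],[[0,0,0],[0,0,0]]]' 0;  python3 plan.py '.52 .06 .085 40' '.44 .02 .17 70' 
```

```text
clock: 6.2
ee_pos: [0.5201, 0.0598, 0.0271]
ee_rot: [0.94, 0.342, 0.0, 0.0]
force: [-1.2, -0.1, 5.3]
width: 0.642
finger_force: 25.0
clock: 6.62
ee_pos: [0.5198, 0.0598, 0.0261]
ee_rot: [0.94, 0.342, 0.0, 0.0]
force: [-0.7, -0.0, 0.4]
width: 0.927
finger_force: 0.0
t 6.62 pose [0.5198 0.0598 0.0261] yaw 40.04 F [-0.7 -0.   0.4] w 0.927 ff 0.0 j [ 0.07  0.56 -0.34  2.05  0.33  0.58 -1.37]
[0.52, 0.06, 0.085, 40.0] [0.001, 0.0, -0.1963] [0.0, -0.0, 0.0004]
[0.44, 0.02, 0.17, 70.0] [-0.2889, -0.0695, -0.4796] [0.0, -0.0, -0.2496]
```

```bash
python3 plan.py '.549 .026 .17 130'; python3 -m creep '[[[0,0,-0.1],[0,0,0]],[[0,0,-0.2],[0,0,0]],[[0,-0.02,-0.3],[0,0,-0.06]],[[0,-0.06,-0.4],[0,0,-0.12]],[[0,-0.1,-0.48],[0,0,-0.18]],[[0,-0.147,-0.48],[0,0,-0.24]],[[0,-0.147,-0.48],[0,0,-0.3]],[[0,-0.147,-0.48],[0,0,-0.36]],[[0,-0.147,-0.48],[0,0,-0.42]],[[0,-0.147,-0.48],[0,0,-0.48]],[[0,-0.147,-0.48],[0,0,-0.54]],[[0,-0.147,-0.48],[0,0,-0.6]]]'; python3 -m creep '[[[0,0,0],[0,0,-0.06]],[[0,0,0],[0,0,-0.12]],[[0,0,0],[0,0,-0.15]],[[0,0,0],[0,0,-0.15]],[[0,0,0],[0,0,-0.15]]]'
python3 - <<'E'
from h import *
im,d,m,p,r=cam('wrist')
np.savez('w3.npz',im=im,d=d,p=p,r=r,k=[m['fx'],m['fy'],m['cx'],m['cy']]);cv2.imwrite('pics/w3.png',im[:,:,::-1])
P=cloud(d,m,p,r); k=np.zeros(d.shape,bool);k[40:215]=1
q=P[k&(P[:,:,2]>.013)&(P[:,:,2]<.04)&(abs(P[:,:,0]-.52)<.06)&(abs(P[:,:,1]-.06)<.06)];print(len(q),np.median(q,0),q.mean(0),cv2.minAreaRect((q[:,:2]*1000).astype(np.float32)))
E
python3 plan.py
```

```text
t 6.62 pose [0.5198 0.0598 0.0261] yaw 40.04 F [-0.7 -0.   0.4] w 0.927 ff 0.0 j [ 0.07  0.56 -0.34  2.05  0.33  0.58 -1.37]
[0.549, 0.026, 0.17, 130.0] [0.0021, 0.149, -0.4796] [0.0001, 0.0, -0.7496]
clock: 7.62
ee_pos: [0.4912, 0.0935, 0.1701]
ee_rot: [0.559, 0.829, -0.0, 0.0]
force: [-0.2, -0.2, -0.1]
width: 1.0
finger_force: 0.0
clock: 8.03
ee_pos: [0.4912, 0.0934, 0.17]
ee_rot: [0.426, 0.905, -0.0, -0.0]
force: [-1.1, -0.5, -0.5]
width: 1.001
finger_force: 0.0
369 [0.50397147 0.07748814 0.01878018] [0.50399804 0.07755529 0.01874178] ((504.26708984375, 77.22296142578125), (23.216320037841797, 13.294936180114746), 39.282169342041016)
t 8.08 pose [0.4913 0.0935 0.1701] yaw 129.56 F [ 0.9 -0.9  0.6] w 1.002 ff 0.0 j [ 0.39  0.39 -0.81  1.99  0.35  0.91  0.08]
```

View pics/w3.png

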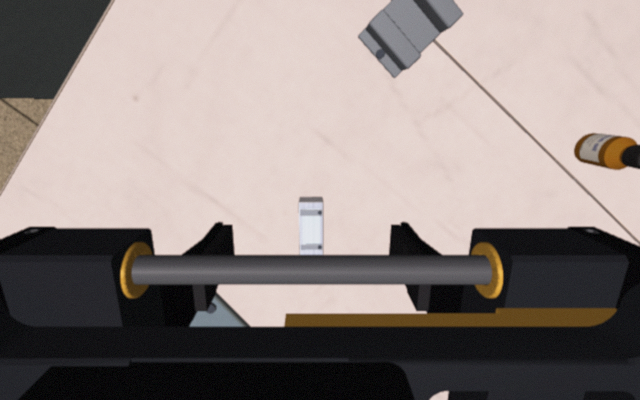

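The carrier is at (311,228), its axis along the tool's x, the near end face from row 198 (bottom edge), partly hidden by the gripper.

```bash
python3 - <<'E'
from h import *
z=np.load('w3.npz');k=z['k'];im=z['im'].astype(int)
def ray(u,v,h):
    c=z['r']@np.array([(u-k[2])/k[0],(v-k[3])/k[1],1]);t=(h-z['p'][2])/c[2];return z['p']+t*c
S=im[190:254,290:335]; mk=(S[:,:,2]-S[:,:,0]>0)
for v in (14,24,34,44,54,60):
    u=np.flatnonzero(mk[v]); 
    if len(u): print(v+190,u.min()+290,u.max()+290,ray(290+(u.min()+u.max())/2,v+190,.02).round(4))
col=S[:,20].sum(1);print(col.tolist())
a=np.array([np.cos(np.radians(129.56)),np.sin(np.radians(129.56))])
for u,v,h in [(311,197.5,0),(311,211.5,.02),(311,210,.02)]:
    e=ray(u,v,h)[:2];print(v,e,e-a*.028)
E
python3 plan.py '.5198 .0598 .1 130' '.5198 .0598 .031 130'
```

```text
204 299 322 [0.5014 0.0799 0.02  ]
214 299 321 [0.5074 0.0718 0.02  ]
224 299 322 [0.5143 0.0642 0.02  ]
234 300 322 [0.5213 0.0565 0.02  ]
244 300 321 [0.5277 0.048  0.02  ]
250 300 322 [0.5322 0.0434 0.02  ]
[641, 639, 642, 644, 645, 629, 551, 417, 338, 326, 337, 396, 540, 638, 662, 657, 652, 644, 655, 604, 537, 506, 496, 501, 517, 577, 661, 681, 692, 692, 693, 691, 685, 692, 691, 693, 695, 688, 691, 690, 696, 689, 689, 695, 693, 685, 693, 694, 692, 692, 691, 698, 688, 630, 556, 526, 507, 504, 510, 578, 651, 664, 674, 654]
197.5 [0.50141104 0.08057247] [0.51924385 0.05898564]
211.5 [0.50655697 0.07438371] [0.52438977 0.05279688]
210 [0.50559488 0.07554964] [0.52342768 0.05396281]
t 8.08 pose [0.4913 0.0935 0.1701] yaw 129.56 F [ 0.9 -0.9  0.6] w 1.002 ff 0.0 j [ 0.39  0.39 -0.81  1.99  0.35  0.91  0.08]
[0.5198, 0.0598, 0.1, 130.0] [-0.1471, 0.0019, 0.2335] [-0.0001, -0.0, -0.0037]
[0.5198, 0.0598, 0.031, 130.0] [-0.1471, 0.0019, 0.4635] [-0.0001, -0.0, -0.0037]
```

```bash
python3 -m creep '[[[-0.1,0,0.1],[0,0,0]],[[-0.145,0.003,0.2],[0,0,-0.006]],[[-0.145,0.003,0.29],[0,0,-0.006]],[[-0.145,0.003,0.37],[0,0,-0.006]],[[-0.145,0.003,0.43],[0,0,-0.006]],[[-0.145,0.003,0.46],[0,0,-0.006]],[[-0.145,0.003,0.468],[0,0,-0.006]],[[-0.145,0.003,0.468],[0,0,-0.006]],[[-0.145,0.003,0.468],[0,0,-0.006]]]';python3 -m creep '[[[0,0,0],[0,0,0]],[[0,0,0],[0,0,0]],[[0,0,0],[0,0,0]],[[0,0,0],[0,0,0]],[[0,0,0],[0,0,0]],[[0,0,0],[0,0,0]],[[0,0,0],[0,0,0]],[[0,0,0],[0,0,0]],[[0,0,0],[0,0,0]],[[0,0,0],[0,0,0]],[[0,0,0],[0,0,0]],[[0,0,0],[0,0,0]]]' 1 25; python3 plan.py '.52 .06 .12 130' '.531 -.138 .12 78.2'
```

```text
clock: 8.83
ee_pos: [0.5206, 0.0611, 0.0307]
ee_rot: [0.42, 0.908, 0.0, 0.001]
force: [-0.0, 0.4, -0.0]
width: 1.003
finger_force: 0.0
clock: 9.83
ee_pos: [0.5196, 0.0605, 0.0297]
ee_rot: [0.42, 0.908, -0.0, -0.0]
force: [-0.0, 0.1, 0.6]
width: 0.272
finger_force: 25.0
t 9.83 pose [0.5196 0.0605 0.0297] yaw 130.38 F [-0.   0.1  0.6] w 0.272 ff 25.0 j [ 0.3   0.62 -0.64  2.04  0.59  0.67 -0.02]
[0.52, 0.06, 0.12, 130.0] [-0.0022, -0.0002, -0.3011] [-0.0003, 0.0, 0.0032]
[0.531, -0.138, 0.12, 78.2] [-0.5287, -0.3999, -0.3008] [-0.0003, 0.0001, 0.4349]
```

```bash
python3 -m creep '[[[0,0,-0.1],[0,0,0]],[[0,0,-0.2],[0,0,0]],[[-0.05,-0.04,-0.3],[0,0,0.06]],[[-0.13,-0.1,-0.3],[0,0,0.12]],[[-0.21,-0.16,-0.3],[0,0,0.18]],[[-0.29,-0.22,-0.3],[0,0,0.24]],[[-0.37,-0.28,-0.3],[0,0,0.3]],[[-0.45,-0.34,-0.3],[0,0,0.36]],[[-0.53,-0.4,-0.3],[0,0,0.42]],[[-0.53,-0.4,-0.3],[0,0,0.435]],[[-0.53,-0.4,-0.3],[0,0,0.435]],[[-0.53,-0.4,-0.3],[0,0,0.435]]]'; python3 plan.py '.531 -.1385 .12 78.2'  '.531 -.1385 .09 78.2' '.531 -.1385 .078 78.2'
```

```text
clock: 10.83
ee_pos: [0.5311, -0.1375, 0.1195]
ee_rot: [0.776, 0.631, 0.0, -0.0]
force: [-0.7, 0.4, -1.1]
width: 0.273
finger_force: 25.0
t 10.83 pose [ 0.5311 -0.1375  0.1195] yaw 78.28 F [-0.7  0.4 -1.1] w 0.273 ff 25.0 j [ 0.56  0.46 -0.5   1.94  0.3   0.81 -0.3 ]
[0.531, -0.1385, 0.12, 78.2] [-0.0034, 0.0002, -0.0017] [-0.0003, -0.0003, 0.0007]
[0.531, -0.1385, 0.09, 78.2] [-0.0034, 0.0003, 0.0983] [-0.0003, -0.0003, 0.0007]
[0.531, -0.1385, 0.078, 78.2] [-0.0035, 0.0003, 0.1383] [-0.0003, -0.0003, 0.0007]
```

```bash
python3 -m creep '[[[-0.003,0,0.05],[0,0,0]],[[-0.003,0,0.08],[0,0,0]],[[-0.003,0,0.1],[0,0,0]],[[-0.003,0,0.112],[0,0,0]],[[-0.003,0,0.122],[0,0,0]],[[-0.003,0,0.13],[0,0,0]],[[-0.003,0,0.136],[0,0,0]],[[-0.003,0,0.136],[0,0,0]]]'; python3 plan.py
```

```text
clock: 11.5
ee_pos: [0.5314, -0.139, 0.0789]
ee_rot: [0.776, 0.631, 0.0, 0.0]
force: [-0.0, 0.0, -1.7]
width: 0.271
finger_force: 25.0
t 11.5 pose [ 0.5314 -0.139   0.0789] yaw 78.2 F [-0.   0.  -1.7] w 0.271 ff 25.0 j [ 0.54  0.52 -0.47  1.96  0.34  0.73 -0.34]
```

```bash
python3 -m creep '[[[0,0,0.002],[0,0,0]],[[0,0,0.004],[0,0,0]],[[0,0,0.005],[0,0,0]],[[0,0,0.005],[0,0,0]]]';python3 -m creep '[[[0,0,0.002],[0,0,0]],[[0,0,0.003],[0,0,0]],[[0,0,0.003],[0,0,0]]]'; python3 plan.py
```

```text
clock: 11.83
ee_pos: [0.5315, -0.1391, 0.0786]
ee_rot: [0.776, 0.631, -0.0, 0.0]
force: [-2.0, 0.9, 6.2]
width: 0.271
finger_force: 25.0
clock: 12.08
ee_pos: [0.5315, -0.1391, 0.0786]
ee_rot: [0.776, 0.631, -0.0, 0.001]
force: [-4.9, 0.8, 12.9]
width: 0.273
finger_force: 25.0
t 12.08 pose [ 0.5315 -0.1391  0.0786] yaw 78.18 F [-4.9  0.8 12.9] w 0.273 ff 25.0 j [ 0.54  0.52 -0.47  1.96  0.34  0.73 -0.34]
```

```bash
python3 -m creep '[[[0,0,-0.006],[0,0,0]],[[0,0,-0.006],[0,0,0]],[[0,0,-0.006],[0,0,0]],[[0,0,-0.006],[0,0,0]],[[0,0,-0.006],[0,0,0]],[[0,0,-0.006],[0,0,0]]]' 0.4; python3 plan.py; python3 -m creep '[[[0,0,-0.1],[0,0,0]],[[0,0,-0.2],[0,0,0]],[[-0.12,0,-0.3],[0,0,0]],[[-0.2,0,-0.33],[0,0,0]],[[-0.2,0,-0.33],[0,0,0]],[[-0.2,0,-0.33],[0,0,0]],[[-0.2,0,-0.33],[0,0,0]]]'; python3 - <<'E'
from h import *
im,d,m,p,r=cam('wrist')
np.savez('w4.npz',im=im,d=d,p=p,r=r,k=[m['fx'],m['fy'],m['cx'],m['cy']]);cv2.imwrite('pics/w4.png',im[:,:,::-1])
P=cloud(d,m,p,r)[:215].reshape(-1,3)
a=np.radians(78.2);q=P-[.5315,-.1383,0];u=q[:,0]*np.cos(a)+q[:,1]*np.sin(a);v=q[:,0]*np.sin(a)-q[:,1]*np.cos(a)
c=(abs(u)<.026)&(abs(v)<.009);print('carrier top',c.sum(),np.percentile(P[c,2],[5,25,50,75,95]))
for n,cc in (('+u',c&(u>.012)),('-u',c&(u<-.012)),('+v',c&(v>.004)),('-v',c&(v<-.004))): print(n,cc.sum(),np.median(P[cc,2]))
t=(abs(u)<.02)&(abs(v)>.02)&(abs(v)<.035);print('table',t.sum(),np.median(P[t,2]))
l=(abs(abs(u)-.0345)<.003)&(abs(v)<.02);print('lug',l.sum(),np.median(P[l,2]))
E
```

```text
clock: 12.58
ee_pos: [0.5312, -0.1391, 0.0781]
ee_rot: [0.776, 0.631, -0.0, -0.0]
force: [-0.2, -0.8, 0.1]
width: 0.579
finger_force: 0.0
t 12.58 pose [ 0.5312 -0.1391  0.0781] yaw 78.18 F [-0.2 -0.8  0.1] w 0.579 ff 0.0 j [ 0.54  0.52 -0.47  1.96  0.34  0.73 -0.34]
clock: 13.17
ee_pos: [0.5186, -0.1973, 0.1769]
ee_rot: [0.776, 0.631, -0.0, -0.0]
force: [0.7, 0.3, -0.9]
width: 0.596
finger_force: 0.0
carrier top 2208 [0.06710653 0.06802821 0.06879855 0.31269439 0.31269439]
+u 1039 0.3126943860726076
-u 414 0.06870982131727446
+v 460 0.06818924791024056
-v 439 0.06849067664543337
table 1815 0.047516568106438284
lug 831 0.06749836242173968
```

View pics/w4.png

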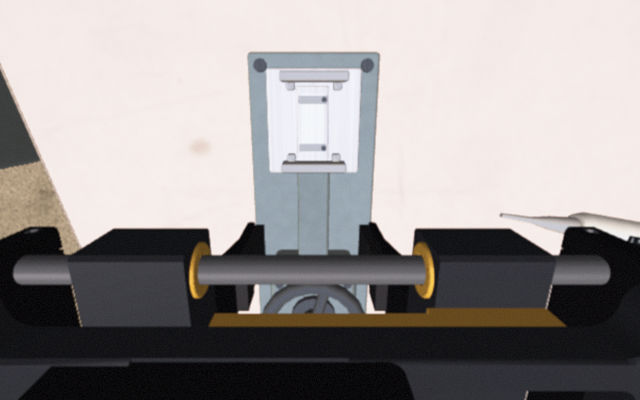

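The carrier lies flat at (312,120) between the lugs (rows 76 and 167); depth confirms its top is 21 mm above the table. Now the knob.

```bash
python3 plan.py '.509 -.385 .25 78.2'; python3 - <<'E'
from h import *
z=np.load('top.npz');k=z['k'];m=dict(fx=k[0],fy=k[1],cx=k[2],cy=k[3])
P=cloud(z['d'],m,z['p'],z['r']).reshape(-1,3)
q=P[(P[:,2]>.12)&(P[:,2]<.155)&(abs(P[:,0]-.51)<.07)&(abs(P[:,1]+.31)<.07)];print(len(q),q.mean(0),np.median(q,0))
E
```

```text
t 13.22 pose [ 0.5186 -0.1966  0.1766] yaw 78.26 F [-0.8  0.2 -0.1] w 0.599 ff 0.0 j [ 0.69  0.4  -0.52  1.87  0.24  0.93 -0.14]
[0.509, -0.385, 0.25, 78.2] [-0.6211, 0.096, -0.2452] [-0.0006, -0.0004, 0.0005]
45 [ 0.51699141 -0.33580541  0.13567421] [ 0.51605322 -0.33557529  0.13787531]
```

```bash
python3 -m creep '[[[0,0,-0.14],[0,0,0]],[[-0.1,0.02,-0.245],[0,0,0]],[[-0.24,0.04,-0.245],[0,0,0]],[[-0.38,0.06,-0.245],[0,0,0]],[[-0.5,0.08,-0.245],[0,0,0]],[[-0.6,0.095,-0.245],[0,0,0]],[[-0.62,0.095,-0.245],[0,0,0]],[[-0.62,0.095,-0.245],[0,0,0]],[[-0.62,0.095,-0.245],[0,0,0]]]' 0; python3 - <<'E'
from h import *
im,d,m,p,r=cam('wrist')
np.savez('w5.npz',im=im,d=d,p=p,r=r,k=[m['fx'],m['fy'],m['cx'],m['cy']]);cv2.imwrite('pics/w5.png',im[:,:,::-1])
P=cloud(d,m,p,r)[:215].reshape(-1,3)
q=P[(P[:,2]>.12)&(P[:,2]<.155)&(abs(P[:,0]-.51)<.08)&(abs(P[:,1]+.31)<.08)];print('knob',len(q),q.mean(0),np.median(q,0),cv2.minEnclosingCircle((q[:,:2]*1000).astype(np.float32)))
q=P[(P[:,2]>.08)&(P[:,2]<.096)&(abs(P[:,0]-.50)<.08)&(abs(P[:,1]+.31)<.06)];print('rim',len(q),cv2.minEnclosingCircle((q[:,:2]*1000).astype(np.float32)),np.median(q,0))
E
python3 plan.py
```

```text
clock: 13.97
ee_pos: [0.5093, -0.3836, 0.2498]
ee_rot: [0.775, 0.631, 0.0, -0.001]
force: [-0.0, 2.0, -0.4]
width: 0.994
finger_force: 0.0
knob 432 [ 0.51915701 -0.33726124  0.13550081] [ 0.51918035 -0.33716029  0.13660458] ((519.0162353515625, -338.1888427734375), 9.32050895690918)
rim 4570 ((496.8987121582031, -304.9848327636719), 45.80783462524414) [ 0.4972825  -0.30191995  0.08734627]
t 14.02 pose [ 0.5097 -0.3828  0.2502] yaw 78.4 F [-0.1  1.3  0.2] w 0.996 ff 0.0 j [ 0.91  0.45 -0.46  1.6   0.21  1.14  0.2 ]
```

View pics/w5.png

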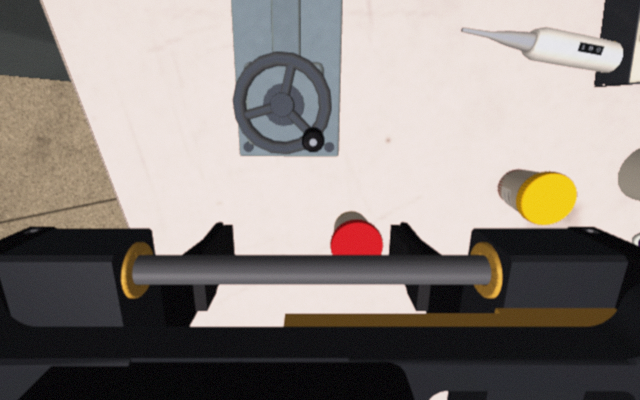

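The wheel is centred at (282,103), the knob at (313,140), the red-lidded cup at (356,240); measured axis (0.497,-0.305), knob (0.519,-0.338), radius 39.7 mm as expected.

```bash
python3 plan.py '.519 -.338 .18 78.2' '.519 -.338 .128 78.2'
```

```text
t 14.02 pose [ 0.5097 -0.3828  0.2502] yaw 78.4 F [-0.1  1.3  0.2] w 0.996 ff 0.0 j [ 0.91  0.45 -0.46  1.6   0.21  1.14  0.2 ]
[0.519, -0.338, 0.18, 78.2] [0.1518, 0.0005, 0.2344] [-0.0004, -0.001, 0.0017]
[0.519, -0.338, 0.128, 78.2] [0.1515, 0.0006, 0.4077] [-0.0004, -0.001, 0.0017]
```

```bash
python3 -m creep '[[[0.1,0,0.1],[0,0,0]],[[0.152,0,0.18],[0,0,0]],[[0.152,0,0.26],[0,0,0]],[[0.152,0,0.33],[0,0,0]],[[0.152,0,0.38],[0,0,0]],[[0.152,0,0.408],[0,0,0]],[[0.152,0,0.408],[0,0,0]],[[0.152,0,0.408],[0,0,0]]]'; python3 plan.py '.519 -.338 .128 78.2'
```

```text
clock: 14.68
ee_pos: [0.5188, -0.3397, 0.1289]
ee_rot: [0.775, 0.631, 0.0, 0.0]
force: [0.3, 0.2, 0.8]
width: 1.001
finger_force: 0.0
t 14.68 pose [ 0.5188 -0.3397  0.1289] yaw 78.31 F [0.3 0.2 0.8] w 1.001 ff 0.0 j [ 0.83  0.54 -0.44  1.76  0.28  0.9   0.07]
[0.519, -0.338, 0.128, 78.2] [0.0058, -0.0006, 0.003] [0.0002, -0.0002, 0.0009]
```

```bash
python3 -m creep '[[[0.006,0,0.003],[0,0,0]],[[0.006,0,0.003],[0,0,0]],[[0.006,0,0.003],[0,0,0]],[[0.006,0,0.003],[0,0,0]],[[0.006,0,0.003],[0,0,0]],[[0.006,0,0.003],[0,0,0]],[[0.006,0,0.003],[0,0,0]],[[0.006,0,0.003],[0,0,0]],[[0.006,0,0.003],[0,0,0]],[[0.006,0,0.003],[0,0,0]],[[0.006,0,0.003],[0,0,0]],[[0.006,0,0.003],[0,0,0]]]' 1 25; cat > circ.py <<'E'
# circ.py step_deg n : rows round the wheel axis from the present position (clockwise positive)
import sys
from h import *
c=np.array([.4969,-.305]); rad=.0398
s=bot.sense(); p=np.array(s['ee_pos']); r=R.from_quat(s['ee_rot'])
v=p[:2]-c; th=np.arctan2(v[1],v[0]); print('t',round(s['clock'],2),'p',p.round(4),'angle',np.degrees(th).round(1),'rad',np.hypot(*v).round(4),'F',np.round(s['force'],1),'w',round(s['width'],3))
# tangential force (clockwise-resisting positive) and radial
t=np.array([np.sin(th),-np.cos(th)]); print('Ftan',-(np.array(s['force'][:2])@t).round(2),'Frad',(np.array(s['force'][:2])@v/np.hypot(*v)).round(2), 'j',np.round(s['joint_pos'],2))
if len(sys.argv)>1:
    st,n=float(sys.argv[1]),int(sys.argv[2]); rows=[]
    p0=p.copy(); 
    for i in range(1,n+1):
        a=th-np.radians(st*i); q=np.array([*(c+rad*np.array([np.cos(a),np.sin(a)])),p[2]])
        print((r.inv().apply(q-p0)/.3).round(3).tolist()[:2],end=' ')
    print()
E
python3 circ.py 18 10
```

```text
clock: 15.68
ee_pos: [0.519, -0.3395, 0.1276]
ee_rot: [0.776, 0.631, 0.0, 0.001]
force: [1.5, 0.3, -0.8]
width: 0.207
finger_force: 25.0
t 15.68 p [ 0.519  -0.3395  0.1276] angle -57.4 rad 0.041 F [ 1.5  0.3 -0.8] w 0.207
Ftan 1.45 Frad 0.56 j [ 0.83  0.54 -0.44  1.77  0.28  0.89  0.06]
[-0.021, -0.037] [-0.034, -0.076] [-0.033, -0.118] [-0.02, -0.157] [0.005, -0.19] [0.039, -0.214] [0.078, -0.227] [0.12, -0.226] [0.159, -0.213] [0.192, -0.188]
```

```bash
python3 -m creep '[[[-0.021,-0.037,0],[0,0,0]],[[-0.034,-0.076,0],[0,0,0]],[[-0.033,-0.118,0],[0,0,0]],[[-0.02,-0.157,0],[0,0,0]],[[0.005,-0.19,0],[0,0,0]],[[0.039,-0.214,0],[0,0,0]],[[0.078,-0.227,0],[0,0,0]],[[0.12,-0.226,0],[0,0,0]],[[0.159,-0.213,0],[0,0,0]],[[0.192,-0.188,0],[0,0,0]]]'; python3 circ.py 18 12
```

```text
clock: 16.52
ee_pos: [0.4749, -0.2725, 0.1276]
ee_rot: [0.776, 0.631, -0.001, 0.001]
force: [2.1, -7.8, -5.4]
width: 0.209
finger_force: 25.0
t 16.52 p [ 0.4749 -0.2725  0.1276] angle 124.1 rad 0.0393 F [ 2.1 -7.8 -5.4] w 0.209
Ftan 2.63 Frad -7.61 j [ 0.81  0.44 -0.46  1.94  0.27  0.82 -0.01]
[0.026, 0.032] [0.04, 0.071] [0.04, 0.113] [0.028, 0.152] [0.004, 0.186] [-0.029, 0.211] [-0.068, 0.225] [-0.11, 0.225] [-0.149, 0.213] [-0.183, 0.189] [-0.208, 0.156] [-0.222, 0.117]
```

```bash
sed -i 's/c=np.array.*/c=np.array([.497,-.306]); rad=.0401/; s/p0=p.copy();/p0=p.copy(); p0[:2]-=np.array(s["force"][:2])\/6000/' circ.py; python3 circ.py 18 12
```

```text
t 16.52 p [ 0.4749 -0.2725  0.1276] angle 123.4 rad 0.0401 F [ 2.1 -7.8 -5.4] w 0.209
Ftan 2.54 Frad -7.64 j [ 0.81  0.44 -0.46  1.94  0.27  0.82 -0.01]
[0.021, 0.036] [0.034, 0.076] [0.034, 0.117] [0.021, 0.157] [-0.003, 0.191] [-0.037, 0.216] [-0.077, 0.229] [-0.119, 0.229] [-0.158, 0.216] [-0.192, 0.192] [-0.217, 0.158] [-0.23, 0.118]
```

```bash
python3 -m creep '[[[0.021,0.036,0],[0,0,0]],[[0.034,0.076,0],[0,0,0]],[[0.034,0.117,0],[0,0,0]],[[0.021,0.157,0],[0,0,0]],[[-0.003,0.191,0],[0,0,0]],[[-0.037,0.216,0],[0,0,0]],[[-0.077,0.229,0],[0,0,0]],[[-0.119,0.229,0],[0,0,0]],[[-0.158,0.216,0],[0,0,0]],[[-0.192,0.192,0],[0,0,0]],[[-0.217,0.158,0],[0,0,0]],[[-0.23,0.118,0],[0,0,0]]]'; python3 circ.py 18 12
```

```text
clock: 17.52
ee_pos: [0.496, -0.346, 0.1276]
ee_rot: [0.776, 0.631, 0.002, 0.001]
force: [2.4, 6.1, 2.3]
width: 0.208
finger_force: 25.0
t 17.52 p [ 0.496  -0.346   0.1276] angle -91.5 rad 0.04 F [2.4 6.1 2.3] w 0.208
Ftan 2.2 Frad -6.11 j [ 0.87  0.52 -0.44  1.8   0.28  0.88  0.09]
[0.002, -0.041] [0.014, -0.081] [0.038, -0.116] [0.071, -0.141] [0.111, -0.155] [0.153, -0.156] [0.193, -0.144] [0.227, -0.12] [0.252, -0.087] [0.266, -0.047] [0.267, -0.006] [0.255, 0.034]
```

```bash
python3 -m creep '[[[0.002,-0.041,0],[0,0,0]],[[0.014,-0.081,0],[0,0,0]],[[0.038,-0.116,0],[0,0,0]],[[0.071,-0.141,0],[0,0,0]],[[0.111,-0.155,0],[0,0,0]],[[0.153,-0.156,0],[0,0,0]],[[0.193,-0.144,0],[0,0,0]],[[0.225,-0.12,0],[0,0,0]]]'; python3 circ.py 8 12
```

```text
clock: 18.18
ee_pos: [0.4729, -0.2741, 0.1276]
ee_rot: [0.777, 0.63, -0.001, 0.001]
force: [-0.3, -3.8, -2.1]
width: 0.211
finger_force: 25.0
t 18.18 p [ 0.4729 -0.2741  0.1276] angle 127.1 rad 0.04 F [-0.3 -3.8 -2.1] w 0.211
Ftan 2.57 Frad -2.86 j [ 0.81  0.44 -0.47  1.94  0.27  0.82 -0.01]
[0.011, 0.013] [0.023, 0.028] [0.032, 0.044] [0.038, 0.062] [0.042, 0.08] [0.044, 0.099] [0.043, 0.117] [0.04, 0.135] [0.034, 0.153] [0.025, 0.17] [0.014, 0.185] [0.002, 0.199]
```

```bash
cat > ok.py <<'E'
import sys
from h import *
c=np.array([.497,-.306]); s=bot.sense(); v=np.array(s['ee_pos'][:2])-c; v/=np.hypot(*v)
f=-np.array(s['force'][:2])@np.array([v[1],-v[0]]); print('OK t',round(s['clock'],2),'ang',np.degrees(np.arctan2(v[1],v[0])).round(1),'Ftan',f.round(1),'Frad',(np.array(s['force'][:2])@v).round(1)); sys.exit(f>8)
E
cat > chunk.py <<'E'
# chunk.py start_deg step rows chunks : nominal rows per chunk
import sys
from h import *
a,st=float(sys.argv[1]),float(sys.argv[2]);n,m=int(sys.argv[3]),int(sys.argv[4])
r=R.from_quat(bot.sense()['ee_rot']); P=lambda d:np.array([.0401*np.cos(np.radians(d)),.0401*np.sin(np.radians(d)),0])
for j in range(m):
    b=a-st*n*j
    print([b-st*n]+[(r.inv().apply(P(b-st*i)-P(b))/.3).round(3).tolist()[:2] for i in range(1,n+1)])
E
python3 chunk.py 127 7.5 2 10
```

```text
[112.0, [0.012, 0.012], [0.023, 0.026]]
[97.0, [0.009, 0.015], [0.016, 0.031]]
[82.0, [0.005, 0.017], [0.007, 0.034]]
[67.0, [0.0, 0.017], [-0.002, 0.035]]
[52.0, [-0.004, 0.017], [-0.011, 0.033]]
[37.0, [-0.009, 0.015], [-0.019, 0.029]]
[22.0, [-0.012, 0.012], [-0.026, 0.023]]
[7.0, [-0.015, 0.009], [-0.031, 0.016]]
[-8.0, [-0.017, 0.005], [-0.034, 0.007]]
[-23.0, [-0.017, 0.0], [-0.035, -0.002]]
```

```bash
python3 -m creep '[[[0.012,0.012,0],[0,0,0]],[[0.023,0.026,0],[0,0,0]]]' >/dev/null; python3 ok.py && python3 -m creep '[[[0.009,0.015,0],[0,0,0]],[[0.016,0.031,0],[0,0,0]]]' >/dev/null && python3 ok.py && python3 -m creep '[[[0.005,0.017,0],[0,0,0]],[[0.007,0.034,0],[0,0,0]]]' >/dev/null && python3 ok.py && python3 -m creep '[[[0,0.017,0],[0,0,0]],[[-0.002,0.035,0],[0,0,0]]]' >/dev/null && python3 ok.py && python3 -m creep '[[[-0.004,0.017,0],[0,0,0]],[[-0.011,0.033,0],[0,0,0]]]' >/dev/null && python3 ok.py && python3 -m creep '[[[-0.009,0.015,0],[0,0,0]],[[-0.019,0.029,0],[0,0,0]]]' >/dev/null && python3 ok.py; python3 circ.py
```

```text
OK t 18.35 ang 110.4 Ftan 2.0 Frad -3.6
t 18.35 p [ 0.483  -0.2684  0.1276] angle 110.4 rad 0.0401 F [-0.6 -4.1 -0.9] w 0.213
Ftan 2.01 Frad -3.62 j [ 0.79  0.45 -0.47  1.92  0.27  0.83 -0.03]False
```

```bash
sed -i 's/sys.exit(f>8)/sys.exit(int(f>8))/' ok.py; python3 -m creep '[[[0.009,0.015,0],[0,0,0]],[[0.016,0.031,0],[0,0,0]]]' >/dev/null; python3 ok.py && python3 -m creep '[[[0.005,0.017,0],[0,0,0]],[[0.007,0.034,0],[0,0,0]]]' >/dev/null && python3 ok.py && python3 -m creep '[[[0,0.017,0],[0,0,0]],[[-0.002,0.035,0],[0,0,0]]]' >/dev/null && python3 ok.py && python3 -m creep '[[[-0.004,0.017,0],[0,0,0]],[[-0.011,0.033,0],[0,0,0]]]' >/dev/null && python3 ok.py && python3 -m creep '[[[-0.009,0.015,0],[0,0,0]],[[-0.019,0.029,0],[0,0,0]]]' >/dev/null && python3 ok.py; python3 circ.py
```

```text
OK t 18.52 ang 95.6 Ftan 2.3 Frad -4.8
OK t 18.68 ang 81.1 Ftan 1.2 Frad -5.7
OK t 18.85 ang 66.9 Ftan 1.9 Frad -5.1
OK t 19.02 ang 52.7 Ftan 2.5 Frad -5.5
OK t 19.18 ang 38.7 Ftan 3.4 Frad -6.8
t 19.18 p [ 0.5288 -0.2806  0.1275] angle 38.7 rad 0.0407 F [-7.4 -1.6  4.5] w 0.207
Ftan 3.37 Frad -6.82 j [ 0.75  0.52 -0.45  1.81  0.29  0.88 -0.04]
```

```bash
python3 -m creep '[[[-0.015,0.01,0],[0,0,0]],[[-0.029,0.021,0],[0,0,0]]]' >/dev/null; python3 ok.py && python3 -m creep '[[[-0.015,0.009,0],[0,0,0]],[[-0.031,0.016,0],[0,0,0]]]' >/dev/null && python3 ok.py && python3 -m creep '[[[-0.017,0.005,0],[0,0,0]],[[-0.034,0.007,0],[0,0,0]]]' >/dev/null && python3 ok.py && python3 -m creep '[[[-0.017,0,0],[0,0,0]],[[-0.035,-0.002,0],[0,0,0]]]' >/dev/null && python3 ok.py ; python3 circ.py; python3 chunk.py -23 7.5 2 9
```

```text
OK t 19.35 ang 35.3 Ftan 27.5 Frad -4.0
t 19.35 p [ 0.5301 -0.2826  0.1272] angle 35.3 rad 0.0405 F [-19.2  20.1  20.4] w 0.207
Ftan 27.48 Frad -4.03 j [ 0.76  0.53 -0.46  1.8   0.28  0.9  -0.03]
[-38.0, [-0.017, -0.005], [-0.033, -0.011]]
[-53.0, [-0.015, -0.009], [-0.029, -0.019]]
[-68.0, [-0.012, -0.012], [-0.023, -0.026]]
[-83.0, [-0.009, -0.015], [-0.015, -0.031]]
[-98.0, [-0.005, -0.017], [-0.007, -0.034]]
[-113.0, [-0.0, -0.017], [0.002, -0.035]]
[-128.0, [0.005, -0.017], [0.011, -0.033]]
[-143.0, [0.009, -0.015], [0.019, -0.029]]
[-158.0, [0.012, -0.012], [0.026, -0.023]]
```

The stop is felt at angle 35° (1.74 turns). Hold, then back off 90° to about 125°.

```bash
python3 -m creep '[[[0,0,0],[0,0,0]],[[0,0,0],[0,0,0]]]'>/dev/null; python3 ok.py; python3 circ.py -9 10
```

```text
OK t 19.52 ang 35.5 Ftan 18.5 Frad -5.2
t 19.52 p [ 0.53   -0.2825  0.1273] angle 35.5 rad 0.0405 F [-14.9  12.   15.6] w 0.209
Ftan 18.45 Frad -5.15 j [ 0.76  0.53 -0.46  1.8   0.28  0.9  -0.03]
[0.017, -0.027] [0.027, -0.045] [0.034, -0.065] [0.039, -0.085] [0.039, -0.106] [0.037, -0.127] [0.031, -0.147] [0.023, -0.166] [0.011, -0.184] [-0.003, -0.199]
```

```bash
python3 -m creep '[[[0.017,-0.027,0],[0,0,0]],[[0.027,-0.045,0],[0,0,0]],[[0.034,-0.065,0],[0,0,0]],[[0.039,-0.085,0],[0,0,0]],[[0.039,-0.106,0],[0,0,0]],[[0.037,-0.127,0],[0,0,0]],[[0.031,-0.147,0],[0,0,0]],[[0.023,-0.166,0],[0,0,0]],[[0.011,-0.184,0],[0,0,0]],[[-0.003,-0.199,0],[0,0,0]],[[-0.003,-0.199,0],[0,0,0]]]'>/dev/null; python3 ok.py; python3 circ.py -3 5
```

```text
OK t 20.43 ang 127.4 Ftan 1.0 Frad 10.4
t 20.43 p [ 0.4731 -0.2747  0.1274] angle 127.4 rad 0.0394 F [-7.1  7.7  8. ] w 0.21
Ftan 1.0 Frad 10.41 j [ 0.82  0.45 -0.47  1.93  0.27  0.83  0.  ]
[-0.001, -0.011] [-0.006, -0.015] [-0.012, -0.019] [-0.018, -0.022] [-0.024, -0.026]
```

```bash
python3 -m creep '[[[0.002,-0.002,-0.002],[0,0,0]],[[0.004,-0.004,-0.004],[0,0,0]],[[0.004,-0.004,-0.004],[0,0,0]]]'>/dev/null; python3 circ.py; python3 -m creep '[[[0,0,0],[0,0,0]],[[0,0,0],[0,0,0]],[[0,0,0],[0,0,0]],[[0,0,0],[0,0,0]],[[0,0,0],[0,0,0]],[[0,0,0],[0,0,0]],[[0,0,0],[0,0,0]],[[0,0,0],[0,0,0]]]' 0;  python3 -m creep '[[[0,0,-0.05],[0,0,0]],[[0,0,-0.12],[0,0,0]],[[0,0,-0.22],[0,0,0]],[[0,0,-0.33],[0,0,0]],[[-0.1,0,-0.4],[0,0,0]],[[-0.2,0,-0.4],[0,0,0]],[[-0.2,0,-0.4],[0,0,0]],[[-0.2,0,-0.4],[0,0,0]],[[-0.2,0,-0.4],[0,0,0]]]'; python3 - <<'E'
from h import *
im,d,m,p,r=cam('wrist'); cv2.imwrite('pics/w6.png',im[:,:,::-1])
P=cloud(d,m,p,r)[:215].reshape(-1,3)
q=P[(P[:,2]>.12)&(P[:,2]<.155)&(abs(P[:,0]-.497)<.06)&(abs(P[:,1]+.306)<.06)]
v=q.mean(0)[:2]-[.497,-.306];print('knob',len(q),q.mean(0),np.degrees(np.arctan2(v[1],v[0])),np.hypot(*v))
a=np.radians(78.2);q=P-[.5315,-.1383,0];u=q[:,0]*np.cos(a)+q[:,1]*np.sin(a);w=q[:,0]*np.sin(a)-q[:,1]*np.cos(a)
c=(abs(u)<.02)&(abs(w)<.009);t=(abs(u)<.02)&(abs(w)>.02)&(abs(w)<.035);print(c.sum(),np.median(P[c,2]),t.sum(),np.median(P[t,2]))
E
```

```text
t 20.68 p [ 0.473  -0.2746  0.1275] angle 127.5 rad 0.0395 F [-3.4  6.  -2.8] w 0.206
Ftan -0.95 Frad 6.84 j [ 0.82  0.45 -0.47  1.93  0.27  0.83 -0.  ]
clock: 21.35
ee_pos: [0.4752, -0.2773, 0.1289]
ee_rot: [0.776, 0.631, 0.0, 0.0]
force: [0.6, -0.1, -0.7]
width: 0.732
finger_force: 0.0
clock: 22.1
ee_pos: [0.4626, -0.3353, 0.2483]
ee_rot: [0.776, 0.631, 0.0, -0.001]
force: [-0.2, 1.0, 0.6]
width: 0.997
finger_force: 0.0
knob 444 [ 0.47247782 -0.27314907  0.13607141] 126.74017352445182 0.04099415816001111
0 nan 0 nan
  return _methods._mean(a, axis=axis, dtype=dtype,
  ret = ret.dtype.type(ret / rcount)
```

View pics/w6.png

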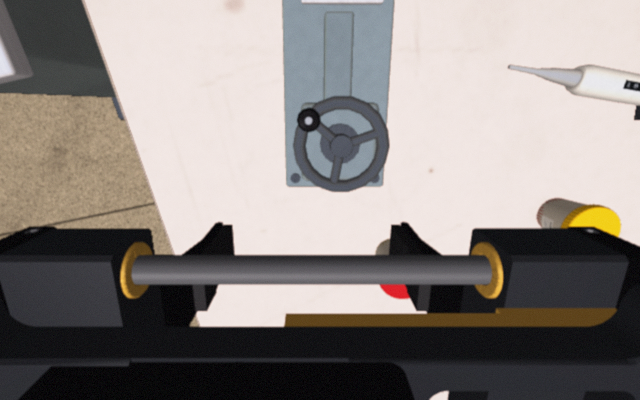

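The wheel is at (341,144), with the knob released at (308,120), 91° back from the stop. One check of the carrier with the top camera before handing in.

```bash
python3 - <<'E'
from h import *
im,d,m,p,r=cam('top')
P=cloud(d,m,p,r).reshape(-1,3)
a=np.radians(78.2);q=P-[.531,-.1385,0];u=q[:,0]*np.cos(a)+q[:,1]*np.sin(a);w=q[:,0]*np.sin(a)-q[:,1]*np.cos(a)
g=(P[:,2]<.15)
for n,c in (('all',(abs(u)<.02)&(abs(w)<.008)),('+u',(abs(u-.016)<.008)&(abs(w)<.008)),('-u',(abs(u+.016)<.008)&(abs(w)<.008)),('table',(abs(u)<.02)&(abs(w)>.022)&(abs(w)<.034))): print(n,(c&g).sum(),np.median(P[c&g,2]))
print(bot.sense()['clock'],bot.sense()['dq'])
E
```

```text
all 78 0.08331736049990202
+u 33 0.08306053337495212
-u 32 0.0831218203995443
table 111 0.06162637304333973
22.2 [-0.00329229 -0.00058978  0.00066611 -0.00061897  0.00173472  0.00143723
  0.00145779]
```

Carrier flat, 21.7 mm to the slide top above the table, as seated before.

```bash
python3 -c "
from workcell import bot
print(bot.finish_job())"
```

```text
the job is handed in; nothing more can be done
None
```

I handed the job in at 22 s: the carrier lies flat in the nest, and the handwheel was cranked to its stop, backed off about 91° and let go; the hand-in returned no verdict.

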